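# Function test of the shaker's stop button

### The arm

A 6-joint arm with a two-finger parallel gripper is mounted at the origin on a cart in front of the work surface, level with it; the furniture and walls round the work are solid. World frame = base frame: x ahead of the robot, y to its left, z up, the work surface at z = 0. Lengths are in m, angles in rad, forces in N, time in s.
With the tool pointing down it reaches from about 0.3 to 0.875 m from the base axis. Payload 6.4 kg.
Tool frame: the origin (TCP) lies midway between the tips of the shut fingers; the grasp point (between the pads) lies 19 mm behind it (ctrl.tcp_to_grasp is the distance from the TCP to the grasp point, in m); z points along the fingers, y is the direction in which the jaws open and shut (so a half turn about z gives the same grasp; the last joint's range is limited). The gripper opens to 85 mm and grips with 20 to 120 N. Pads are 22 mm wide; open, the fingers measure 114 mm over their backs; the gripper's body (76 mm by 85 mm) begins 54 mm behind the grasp point. The pads swing forward as they close: fully open they stand 13 mm farther back than shut.
Start: joints at [0.97, 0.181, 1.607, -0, 1.354, -0.206], TCP at [0.221, 0.531, 0.231] pointing down, gripper open.
Joint ranges: [-2.99, 2.99], [-0.89, 2.07], [0.3, 2.58], [-1.14, 4.28], [0, 2.63], [-3.12, 3.12]. Speed limits (rad/s): [2.57, 2.57, 3.01, 3.14, 3.14, 3.14].

### API

Orientations are given as a unit quaternion [w, x, y, z].
In Python, from bench import monitor, imaging, order, spotter, ctrl gives the robot as it stands.
- The arm moves only by the shell command python3 -m pendant 'ROWS'. ROWS is JSON, a list that holds one entry, the list of rows, each a list of 5 numbers: the shift along the world's x, y, z in mm, then the turn about the world's z in degrees, then the finger opening in mm, from 0 to 85.4. A call has 1 to 8 rows; each row shifts and turns the commanded pose from where the row before left it; what a row does not reach is not made up. A row lasts 1/8 s, in which the tool goes at most 62.5 mm and 10.7 degrees, less where a joint would pass 70% of its speed; a pose out of reach is approached as far as the arm can. A call with a gripper value outside its range is refused whole. The fingers move at their own pace and stop on an object; the grip force is fixed at half the most. Time passes only in rows, so rows that do not move let the fingers close. It gives the time, the measured TCP pose, the force and the opening at its end, in the units of the state.
- monitor.get_obs(): the state, without advancing time (a new reading comes with each control period).
- imaging.camera(name): name is "scene" or "top"; returns a dict with "img" (384x512x3 uint8, red, green, blue), "vfov" (degrees; the focal length in pixels is half the picture's height over the tangent of half this angle, whatever the lens; pixels are square), "cx", "cy" (the principal point, pixels), "origin" and "orientation" of the camera in the world. Camera axes: x right, y down, z forward; pixel columns grow to the right and rows downward; lengths in m; the calibration is good to about 2 mm. A picture is of the moment at which its call begins. There is no depth.
- order.hand_in(): hands the job in, once; it reports no verdict.
Trained networks look in the newest picture that a camera, given by its name, has taken for a name from the list of things; names that differ only in an ending like _2 or _b are one class to them, and where a whole thing is asked for, a point or a joint stands for the part that bears it (a point fixed in the world has none). Each returns a list of dicts, best first, with "confidence" (0 to 1); they miss things now and then, are a little off and sometimes report something else, mostly with a low value. They report only what shows in the picture. A call takes as long as a camera call.
- spotter.recognise(camera, thing): "at" ([x, y, z] in m, in the coordinates of the camera as it stood for that picture, good to about 4 mm: the middle of the surface that is visible of it).
- spotter.tip_of(camera, thing): "at" ([x, y, z] in m, in the coordinates of the camera as it stood for that picture, good to about 4 mm: a listed point, or the origin of a listed thing).
The state is a dict: "time_s": time; "q": joint angles; "dq": joint speeds; "joint_efforts": joint torques, N m; "eef_pos": TCP position; "eef_rot": TCP orientation; "wrist_force": force on the tool from outside, world axes, zero at the start; "torque": the same for the moment, N m; "opening": opening from 0.0 (shut) to 1.0 (fully open).
Only numpy, scipy, OpenCV 4.12 (cv2) and the standard library are available. Lean on these libraries where they do the work, as an engineer would, in place of code of your own. Each camera call takes 0.05 s, during which the arm holds its last target. There are 200 camera calls.

### The job

Test the stop button of the orbital shaker on the bench: push the large winged mushroom button down until it stays in, then turn it clockwise (seen from above) by pushing a fingertip sideways against a wing, until it springs back out, and then press the small round reset button beside it fully down and let go. Only push with the fingers: do not grip the button to turn it, and leave the petri dishes, the vial and the tape roll where they are.

Things in the scene. Friction and masses are not known exactly. Their poses are not given: they have to be found in the camera images.
- shaker: White orbital shaker, fixed, 260 (x) x 240 (y) mm. Origin: centre of its underside, on the bench; x points from its front deck to the tray behind, y to its left, z up. The flat deck, 55 mm high, runs from x = -130 to -10 mm; the tray behind is 70 mm high, with side rails up to 83 mm. On the deck, facing up: stop button at x = -75, y = +45 mm; reset button at x = -75, y = -70 mm.
- stop_top (a point): Middle of the flat top (20 mm across) of the stop button's head, on its vertical axis: 86 mm above the bench when out, 78 mm when in. The head is a black mushroom 40 mm across with two opposite wings, whose tops lie 4 mm lower. Under it is a flat steel collar 52 mm across, 3 mm high.
- wing_left (a point): Middle of the wing on the shaker's +y side, 30 mm from the axis. The wings form a bar 76 mm long, 12 mm thick, 13 mm high, along the shaker's y when unturned; each is free of the head over its last 18 mm. Gap from wing to deck: 14 mm when out, 6 mm when in. The point moves with the wing; clockwise takes it towards the shaker's +x.
- wing_right (a point): Middle of the opposite wing, 30 mm from the axis on the -y side when unturned; turning clockwise moves it towards the shaker's -x.
- stop_press (a joint): How far the stop button is pushed in, m: 0 out, 0.008 fully in. It snaps over at half travel and stays in or out; pushing it in takes up to about 6 N on the top. Turning the head drives it out: the latch lets go and it springs out at a turn of about 0.4 rad.
- stop_turn (a joint): Turn of the stop button's head, rad, clockwise from above positive: 0 to 0.75 (stop). A weak spring (0.02 to 0.05 N m) turns it back to 0 when let go; turning it out of the latch takes about 0.1 N m, so about 3 to 8 N on a wing, as the finger rubs on it while it rises.
- reset_top (a point): Middle of the top of the reset button, 77 mm above the bench at rest: a plain black cap 28 mm across that stands 10 mm proud of its grey base ring (44 mm across, 12 mm high).
- reset (a joint): How far the reset button is pushed down, m: 0 at rest, 0.006 fully down (5 N); it springs back.
- petri_a_mid (a point): Centre of a loose petri dish, 60 mm across and 14 mm high, on the left part of the shaker's tray. Leave alone.
- petri_b_mid (a point): Centre of a second such petri dish on the right part of the tray. Leave alone.
- vial_mid (a point): Centre of a loose glass vial with black cap, 27 mm across, 66 mm high, standing on the bench left of the shaker. Leave alone.
- tape_mid (a point): Centre of a loose roll of tape lying flat on the bench right of the shaker, 62 mm across, 18 mm high. Leave alone.

How it is judged:
By the outcome, as a careful person would: the job done as asked, in the order asked, and still so for the second after the job is handed in, with the robot touching nothing.
It also fails if it takes over 48 s, if anything falls off the work surface, if the arm or the gripper's body presses on something with over 40 N, if the wrist force passes 120 N, or if a joint passes its speed limit or range.

## Working session

There is one attempt and no reset: what is moved stays moved. The work goes in short steps, Python scripts to look and compute and a shell command to move; the robot and the scene stay as the last step left them, time stands still between calls to the robot, and variables do not carry over. Pictures are saved under pics/ and viewed, about 8 in all and at most 12, crops included, and the job is handed in when it is done.

```bash
mkdir -p pics
cat > h.py <<'E'
import numpy as np, cv2
from bench import monitor, imaging, order, spotter, ctrl
from scipy.spatial.transform import Rotation as R
def cam(n,save=None):
    c=imaging.camera(n)
    if save: cv2.imwrite('pics/'+save,c['img'][:,:,::-1])
    q=c['orientation']; c['R']=R.from_quat([q[1],q[2],q[3],q[0]]).as_matrix(); c['o']=np.array(c['origin'])
    c['f']=c['img'].shape[0]/2/np.tan(np.radians(c['vfov'])/2)
    return c
def find(c,n,thing,fn='tip_of'):
    return [(np.round(c['o']+c['R']@np.array(d['at']),4),round(d['confidence'],2)) for d in getattr(spotter,fn)(n,thing)[:2]]
def proj(c,p):
    v=c['R'].T@(np.array(p)-c['o']); return v[:2]/v[2]*c['f']+[c['cx'],c['cy']]
def ray(c,u,v,z):
    d=c['R']@np.array([(u-c['cx'])/c['f'],(v-c['cy'])/c['f'],1]); return c['o']+d*(z-c['o'][2])/d[2]
E
python3 - <<'E'
from h import *
for n in('scene','top'):
    c=cam(n,n+'0.png'); print(n,c['o'],c['R'][:,2],c['f'])
    for t in ['shaker','stop_top','wing_left','wing_right','reset_top','petri_a_mid','vial_mid','tape_mid']:
        print(t,[(list(map(float,p)),s,list(map(int,proj(c,p)))) for p,s in find(c,n,t)])
print(monitor.get_obs())
E
```

```text
scene [-0.03552681 -0.18472578  0.59087554] [ 0.70596037  0.34983367 -0.6158217 ] 364.2918413731738
shaker [([0.5655, 0.1163, 0.0015], 0.67, [251, 213])]
stop_top [([0.4941, 0.1703, 0.089], 0.72, [215, 195])]
wing_left [([0.4871, 0.1963, 0.0748], 0.86, [204, 199])]
wing_right [([0.4931, 0.1357, 0.074], 0.68, [228, 205])]
reset_top [([0.4913, 0.0471, 0.0789], 0.56, [264, 216]), ([0.4927, 0.1364, 0.0731], 0.36, [228, 206])]
petri_a_mid [([0.6104, 0.1785, 0.0729], 0.74, [237, 173])]
vial_mid [([0.4973, 0.2827, 0.0361], 0.67, [177, 199])]
tape_mid [([0.4864, -0.0689, 0.0091], 0.96, [313, 259])]
top [0.49980046 0.11389042 1.02490945] [ 0.05219003 -0.00583376 -0.99862013] 454.09695531064733
shaker [([0.5682, 0.1172, 0.0015], 0.84, [253, 184])]
stop_top [([0.4933, 0.1644, 0.0846], 0.87, [230, 218])]
wing_left [([0.493, 0.1958, 0.0758], 0.95, [215, 218])]
wing_right [([0.492, 0.13, 0.0736], 0.77, [247, 218]), ([0.5014, 0.2779, 0.0315], 0.31, [179, 214])]
reset_top [([0.4895, 0.0435, 0.0801], 0.43, [288, 220])]
petri_a_mid [([0.6116, 0.1787, 0.0818], 0.72, [223, 161])]
vial_mid [([0.4995, 0.2794, 0.0329], 0.58, [178, 215])]
tape_mid [([0.4847, -0.0775, 0.0064], 0.74, [340, 222])]
{'time_s': 0.9, 'q': array([ 9.69717940e-01,  1.80803995e-01,  1.60697874e+00,  2.98135523e-05,
        1.35379481e+00, -2.06306079e-01]), 'dq': array([-0.00136223, -0.00066692,  0.00390997, -0.00131246, -0.00185295,
       -0.00107207]), 'joint_efforts': array([-6.15751360e-04, -4.44838858e+01, -3.51678729e+01, -1.74942024e-04,
        7.33653796e-04,  2.61835311e-06]), 'eef_pos': array([0.22113829, 0.53080593, 0.2312965 ]), 'eef_rot': array([-1.04187344e-05,  1.96110059e-01,  9.80581891e-01,  1.26673763e-05]), 'wrist_force': array([ 0.56582572, -0.1256139 ,  0.25034857]), 'torque': array([ 0.0028669 , -0.09357877,  0.02273065]), 'opening': 1.0039242447591323}
```

Run:
```python
import cv2,numpy as np
a=cv2.imread('pics/top0.png')[120:280,150:370]; b=cv2.imread('pics/scene0.png')[130:290,150:370]
cv2.imwrite('pics/c0.png',cv2.resize(np.hstack([a,b]),None,fx=1.8,fy=1.8,interpolation=2))
cv2.imwrite('pics/c0.png',np.vstack([cv2.resize(x,None,fx=1.8,fy=1.8,interpolation=2) for x in(a,b)]))
```

```text
(no output)
```

View pics/c0.png

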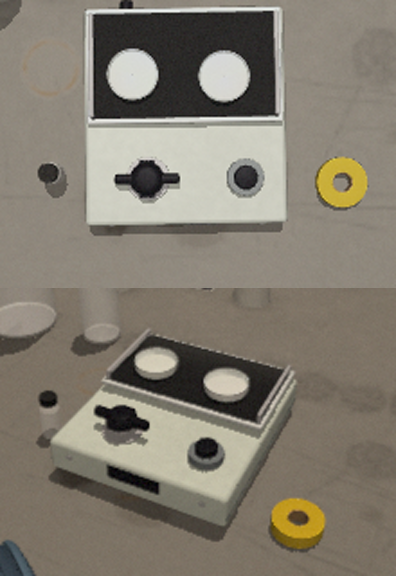

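The top view shows the shaker square to the picture, with the stop button at about (232,219) and the reset button at about (286,218). The wings lie along y, and the scene view agrees. Next I refine the centres.

```bash
python3 - <<'E'
from h import *
P={'stop':(.0845,(200,195,262,245)),'reset':(.077,(270,200,305,240))}
for n in('top','scene'):
    c=cam(n)
    for k,(z,_) in P.items():
        g=cv2.cvtColor(c['img'],cv2.COLOR_RGB2GRAY)
        u,v=map(int,proj(c,[.492,.166 if k=='stop' else .047,z])); 
        w=26 if k=='stop' else 12
        m=(g[v-12:v+13,u-w:u+w+1]<60).astype(np.uint8)
        if k=='stop': pass
        M=cv2.moments(m,True); cu,cv_=u-w+M['m10']/M['m00'],v-12+M['m01']/M['m00']
        ang=.5*np.arctan2(2*M['mu11'],M['mu20']-M['mu02'])
        print(n,k,M['m00'],cu,cv_,ray(c,cu,cv_,z-.006),np.degrees(ang), np.degrees(np.arctan2(c['R'][1,0],c['R'][0,0])))
E
python3 -m pendant '[[[40,-62,0,10,0],[40,-62,0,10,0],[40,-62,0,2.6,0],[40,-62,0,0,0],[40,-62,0,0,0],[40,-50,0,0,0],[30,0,-30,0,0],[0,0,-40,0,0]]]'
```

```text
top stop 373.0 231.1260053619303 219.05361930294907 [0.49178655 0.1630945  0.0785    ] 0.08947867992783984 -89.91601912329615
top reset 132.0 286.0378787878788 218.1969696969697 [0.49368006 0.0483297  0.071     ] -14.15220458847069 -89.91601912329615
scene stop 307.0 218.94462540716611 201.05537459283389 [0.49279141 0.16067975 0.0785    ] -16.404971700814347 -63.39244594722816
scene reset 122.0 264.0655737704918 218.81967213114754 [0.49262597 0.04962777 0.071     ] -14.606035271061431 -63.39244594722816
time_s: 2.0
eef_pos: [0.4604, 0.223, 0.162]
eef_rot: [0.002, 0.009, 1.0, 0.0]
wrist_force: [1.1, -0.3, -0.5]
opening: 0.004
```

```bash
python3 -m pendant '[[[0,0,0,0,0],[0,0,0,0,0]]]'
```

```text
time_s: 2.25
eef_pos: [0.4574, 0.2244, 0.1626]
eef_rot: [0.001, 0.007, 1.0, 0.0]
wrist_force: [-0.5, -0.4, -0.1]
opening: -0.006
```

Target is stop_top (0.4925, 0.164): shift +35, −60.

```bash
python3 -m pendant '[[[12,-20,0,0,0],[12,-20,0,0,0],[11,-20,0,0,0],[0,0,-20,0,0],[0,0,-20,0,0],[0,0,-20,0,0],[0,0,0,0,0]]]'
python3 - <<'E'
from h import *
c=cam('top','t1.png');d=cam('scene','s1.png');p=monitor.get_obs()['eef_pos'];print(p,proj(c,p),proj(d,p),find(d,'scene','stop_top'))
a=cv2.imread('pics/top1.png') if 0 else cv2.imread('pics/t1.png')[170:270,180:310]; b=cv2.imread('pics/s1.png')[130:230,160:290]
cv2.imwrite('pics/c1.png',np.hstack([cv2.resize(x,None,fx=3,fy=3,interpolation=2) for x in(a,b)]))
E
```

```text
time_s: 3.12
eef_pos: [0.4919, 0.1644, 0.102]
eef_rot: [0.0, 0.007, 1.0, -0.0]
wrist_force: [0.2, -0.9, 0.1]
opening: 0.001
[0.49312367 0.16446604 0.1032614 ] [229.81532122 218.49410342] [216.94431417 191.68809992] [(array([0.4953, 0.1694, 0.088 ]), 0.77)]
```

View pics/c1.png

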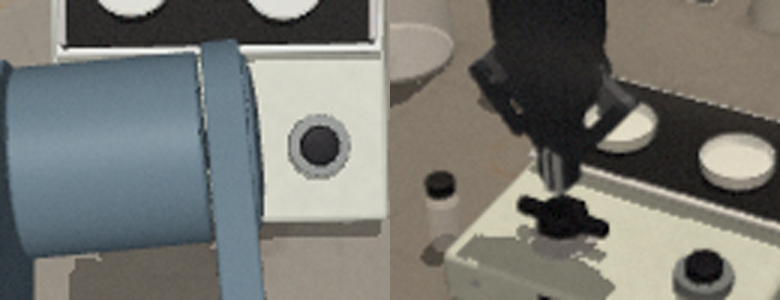

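The tip is centred over the mushroom, with the tip at scene crop (558,190) and the head just below it. Pressing.

```bash
python3 -m pendant '[[[0,0,-10,0,0],[0,0,-6,0,0],[0,0,-4,0,0],[0,0,-3,0,0],[0,0,-2,0,0],[0,0,0,0,0]]]'
```

```text
time_s: 4.03
eef_pos: [0.492, 0.164, 0.0778]
eef_rot: [-0.0, 0.008, 1.0, -0.0]
wrist_force: [-6.9, -0.9, 15.8]
opening: -0.003
```

```bash
python3 -m pendant '[[[0,0,12,0,0],[0,0,14,0,0],[-15,18,0,0,0],[-16,18,0,0,0],[0,0,-20,0,0],[0,0,-18,0,0],[0,0,0,0,0]]]'
python3 - <<'E'
from h import *
d=cam('scene','s2.png');p=monitor.get_obs()['eef_pos'];print(p,proj(d,p),*[find(d,'scene',t) for t in('stop_top','wing_left','wing_right')])
b=cv2.imread('pics/s2.png')[150:250,160:290]
cv2.imwrite('pics/c2.png',cv2.resize(b,None,fx=5,fy=5,interpolation=2))
E
```

```text
time_s: 4.9
eef_pos: [0.4601, 0.1999, 0.0637]
eef_rot: [-0.001, 0.008, 1.0, -0.0]
wrist_force: [0.7, -1.0, 0.2]
opening: 0.001
[0.4609065  0.19997795 0.06456756] [196.65471102 208.92642477] [(array([0.4906, 0.1705, 0.0783]), 0.54)] [(array([0.4892, 0.1965, 0.0693]), 0.66)] [(array([0.4946, 0.1373, 0.0648]), 0.66)]
```

View pics/c2.png

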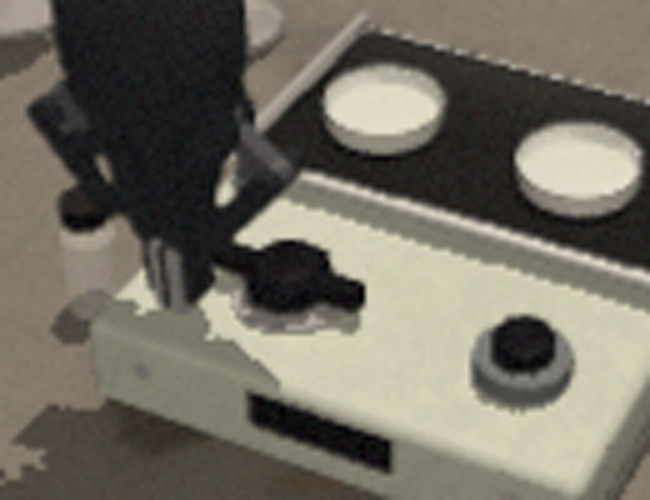

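The button stayed in: its top now measures about 0.078 and the wings about 0.067. The finger is in front of the left wing and clear of it. Pushing +x.

```bash
python3 -m pendant '[[[6,-2,0,0,0],[6,0,0,0,0],[4,0,0,0,0],[4,0,0,0,0],[3,0,0,0,0],[0,0,0,0,0]]]'; python3 -m pendant '[[[3,0,0,0,0],[2,0,0,0,0],[0,0,0,0,0]]]'
python3 - <<'E'
from h import *
d=cam('scene','s3.png');p=monitor.get_obs()['eef_pos'];print(p,*[find(d,'scene',t) for t in('stop_top','wing_left','wing_right')])
b=cv2.imread('pics/s3.png')[150:250,160:290]
cv2.imwrite('pics/c3.png',cv2.resize(b,None,fx=5,fy=5,interpolation=2))
E
```

```text
time_s: 5.85
eef_pos: [0.4803, 0.1982, 0.0635]
eef_rot: [-0.004, 0.008, 1.0, -0.0]
wrist_force: [-12.7, 0.4, 9.9]
opening: 0.001
time_s: 6.22
eef_pos: [0.4825, 0.1983, 0.0633]
eef_rot: [-0.007, 0.007, 1.0, -0.001]
wrist_force: [-23.6, 0.3, 19.1]
opening: 0.001
[0.48248669 0.19825832 0.06334284] [(array([0.4943, 0.1679, 0.0783]), 0.85)] [(array([0.4968, 0.195 , 0.0694]), 0.57)] [(array([0.4886, 0.1356, 0.0676]), 0.54)]
```

View pics/c3.png

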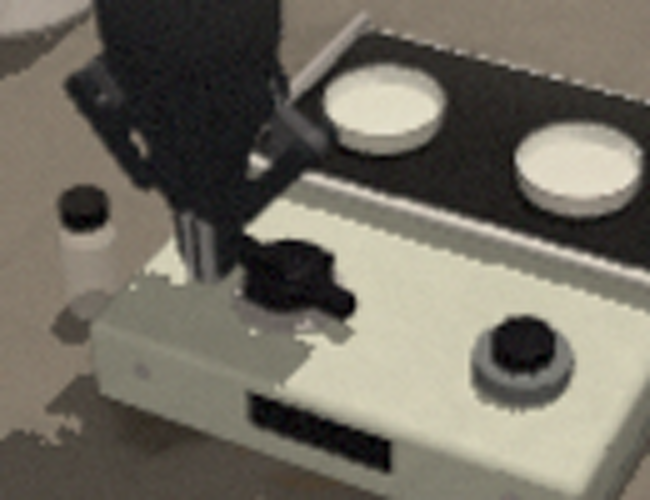

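The button has turned about 0.2 rad and the wing's rise is sticking to the finger (Fx −24 N, Fz +19 N). I let the finger rise along with the wing while it pushes.

```bash
python3 -m pendant '[[[0,0,1,0,0],[0,0,1,0,0],[1,0,0.5,0,0],[0,0,0,0,0]]]'
python3 - <<'E'
from h import *
d=cam('scene');print(*[find(d,'scene',t) for t in('stop_top','wing_left','wing_right')])
E
```

```text
time_s: 6.92
eef_pos: [0.49, 0.1981, 0.0667]
eef_rot: [-0.0, 0.008, 1.0, -0.0]
wrist_force: [-1.4, -0.2, -1.4]
opening: -0.001
[(array([0.4931, 0.1671, 0.0864]), 0.7)] [(array([0.5026, 0.1923, 0.0764]), 0.75), (array([0.6116, 0.1794, 0.0744]), 0.63)] [(array([0.4799, 0.1384, 0.0734]), 0.63)]
```

It sprang out: the top is at 0.086 and the turn is about 0.4. Backing off and going above the reset button.

```bash
python3 -m pendant '[[[-15,0,0,0,0],[-17,4,0,0,0],[0,0,25,0,0],[0,0,20,0,0],[10,-45,0,0,0],[11,-55,0,0,0],[10,-54,0,0,0],[0,0,0,0,0]]]'
python3 - <<'E'
from h import *
d=cam('scene','s4.png');c=cam('top','t4.png');p=monitor.get_obs()['eef_pos'];print(p,*[find(d,'scene',t) for t in('stop_top','wing_left','wing_right','reset_top')])
a=cv2.imread('pics/t4.png')[150:250,190:320];b=cv2.imread('pics/s4.png')[150:250,180:310]
cv2.imwrite('pics/c4.png',np.hstack([cv2.resize(x,None,fx=3,fy=3,interpolation=2) for x in(a,b)]))
E
```

```text
time_s: 8.12
eef_pos: [0.4891, 0.0452, 0.1122]
eef_rot: [0.001, 0.01, 1.0, -0.0]
wrist_force: [-0.3, 0.6, -0.6]
opening: -0.0
[0.4882586  0.04812332 0.11183188] [(array([0.4929, 0.1671, 0.0887]), 0.55)] [(array([0.4881, 0.1954, 0.0776]), 0.75)] [(array([0.4855, 0.2   , 0.0771]), 0.62), (array([0.4918, 0.1357, 0.0732]), 0.55)] [(array([0.4939, 0.0481, 0.0778]), 0.45)]
```

View pics/c4.png

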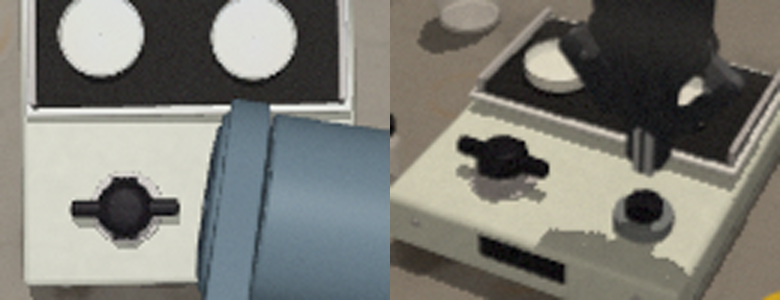

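The stop button is out and its wings are back square. The finger is above the reset button. Press, then check.

```bash
python3 -m pendant '[[[4,0,-15,0,0],[0,0,-15,0,0],[0,0,-6,0,0],[0,0,-4,0,0],[0,0,-2,0,0],[0,0,0,0,0],[0,0,0,0,0]]]'
```

```text
time_s: 9.3
eef_pos: [0.4922, 0.0483, 0.0709]
eef_rot: [-0.001, 0.008, 1.0, 0.0]
wrist_force: [-9.7, 2.6, 15.5]
opening: -0.001
```

It bottomed at 71 mm with 15 N, which is fully down. Letting go.

```bash
python3 -m pendant '[[[0,0,10,0,0],[0,0,25,0,0],[0,0,40,0,0],[-30,0,40,0,0],[-50,0,20,0,0],[-50,0,0,0,0],[0,0,0,0,0],[0,0,0,0,0]]]'
python3 - <<'E'
from h import *
d=cam('scene','s5.png');c=cam('top','t5.png');o=monitor.get_obs();print(o['eef_pos'],o['wrist_force'])
for n,k in(('scene',d),('top',c)):
  for t in('stop_top','wing_left','wing_right','reset_top','petri_a_mid','vial_mid','tape_mid'): print(n,t,find(k,n,t))
a=cv2.imread('pics/t5.png')[110:270,150:370];b=cv2.imread('pics/s5.png')[130:290,150:370]
cv2.imwrite('pics/c5.png',np.vstack([cv2.resize(x,None,fx=1.8,fy=1.8,interpolation=2) for x in(a,b)]))
E
```

```text
time_s: 10.3
eef_pos: [0.3639, 0.0477, 0.2056]
eef_rot: [0.001, 0.008, 1.0, -0.0]
wrist_force: [-0.3, 0.0, -0.2]
opening: -0.003
[0.36408457 0.04775786 0.20520763] [ 0.21737561  0.07330605 -0.41148583]
scene stop_top [(array([0.4914, 0.1679, 0.0869]), 0.62)]
scene wing_left [(array([0.4879, 0.1968, 0.078 ]), 0.52), (array([0.6126, 0.1799, 0.071 ]), 0.42)]
scene wing_right []
scene reset_top [(array([0.4922, 0.0442, 0.0748]), 0.69)]
scene petri_a_mid [(array([0.6082, 0.1787, 0.0709]), 0.51)]
scene vial_mid [(array([0.4985, 0.2822, 0.0348]), 0.53)]
scene tape_mid [(array([ 0.4877, -0.0708,  0.0094]), 0.71)]
top stop_top [(array([0.4947, 0.1642, 0.087 ]), 0.61)]
top wing_left [(array([0.4928, 0.1944, 0.0756]), 0.98)]
top wing_right [(array([0.4948, 0.13  , 0.0761]), 0.76)]
top reset_top [(array([0.4923, 0.0465, 0.0788]), 0.66)]
top petri_a_mid [(array([0.6089, 0.1793, 0.0804]), 0.63)]
top vial_mid [(array([0.501 , 0.2815, 0.0336]), 0.63)]
top tape_mid [(array([ 0.4898, -0.0745,  0.0095]), 0.94), (array([0.5705, 0.1182, 0.0006]), 0.25)]
```

View pics/c5.png

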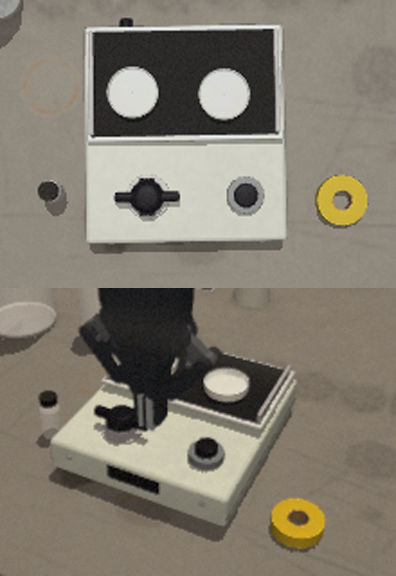

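The final pictures match the start: the stop button is out and square, the reset button is up, and the dishes, vial and tape have not moved. The arm is clear.

```bash
python3 -c "from bench import order; print(order.hand_in())"
```

```text
the job is handed in; nothing more can be done
None
```

The stop-button test is done in the order asked, and I handed the job in at about 10.4 s with the arm clear of everything.

- **Stop button pressed:** I pushed the mushroom down with the shut fingers until it bottomed at 78 mm with about 16 N. After I lifted off, the cameras showed it stayed in.
- **Turned clockwise:** I pushed a fingertip sideways against the left wing. The first push stuck from friction at about 0.2 rad (Fx about 24 N, Fz about 19 N), more than the 3 to 8 N expected. Letting the finger rise with the wing freed it, and it sprang out at a turn of about 0.4 rad with the top back at about 86 mm. The wings then turned back to square.
- **Reset button:** It went fully down, to 71 mm at about 15 N, and came back up when I let go.

**Final checks:**
- The networks put the stop top at about 87 mm and the reset top at 75 to 79 mm (given as 77 mm).
- In the last pictures the vial, the tape roll and both dishes are where they started. The second dish I compared by eye only, in the top picture.
- The last scene picture missed the right wing, which the arm covered. The top picture showed it square.

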